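Unpack the camera mast and hold it fully raised

TASK

Lift the aluminium transport guard straight up out of the foot of the little camera mast, stand it upright in the middle of the round cork mat and let go of it. Then squeeze the red button on the mast's grip head, keep it squeezed while you pull the head up past the first stop to the second stop, and finish holding the mast fully extended there with the button still squeezed in the gripper. Leave the cup, the glass, the bowl and the dominoes where they are.

Things in the scene. Friction and masses are not known exactly. Their poses are not given: they have to be found in the camera images.
- foot: Fixed black foot of the mast, 120 (x) x 150 (y) x 22 mm high. Origin: centre of its underside, on the mast's axis; z up; yaw varies by 35 degrees. Open cavity in its top, 44 (x) x 110 (y) mm, floor 10 mm above the origin: the guard stands in it. From it rises the outer tube, 24 mm across, to 72 mm height, with a steel keeper on its +y side, 22 to 36 mm from the axis, 62 mm high.
- guard: Loose guard, a 4 mm aluminium strip bent to an upside-down U, about 90 g: two legs 36 mm wide (x), outer faces 100 mm apart along y, flat top 122 mm above the feet. Origin: midway between the feet, at their underside; z up. An orange grip block, 34 (x) x 14 (y) x 38 mm high, on its top ends at 160 mm. It starts in the foot's cavity, axes as the foot's, with 3 to 5 mm play, and covers the button.
- guard_grip (a point): Where to pinch the guard: in its orange grip block, 147 mm above the guard's origin, 25 mm above the flat top. The block is 14 mm thick along the guard's y (close the fingers along y). Axes as the guard's.
- mat: Fixed round cork mat, 170 mm across, 6 mm thick, on the table; origin at the centre of its underside.
- head: Grip head on the mast's inner tube: grey block 28 (x) x 30 (y) x 34 mm high with a small black mounting disc and screw on top, up to 43 mm above the origin. Axes always parallel to the foot's. Origin: centre of its underside, on the mast's axis; 78 mm above the foot's origin when the mast is retracted and 188 mm at the second stop. Nothing but the mast is below it.
- head_grip (a point): Middle of the grip head, on the mast's axis, 19 mm above the head's origin; where to pinch it, closing the fingers along y so that one finger presses the red button and the other the opposite (-y) face. Across the button and head it measures 37 mm, 32 mm with the button squeezed home.
- button_face (a point): Centre of the outer face of the red button, 20 (x) x 26 mm high, on the head's +y side, 22 mm from the mast's axis when not pressed, 18 mm above the head's origin.
- button (a joint): Travel of the red spring button into the head, along -y: 0 out, 0.005 m fully squeezed (2 N to start, 6 N fully home). It springs out when let go. Until it is squeezed by about 4 mm a hook on it catches under the keeper of the foot and the mast cannot rise more than about 4 mm.
- inner_tube (a joint): How far the head and inner tube are out of the middle tube: 0 retracted, 0.055 m at the first stop. It moves first, with about 2 N of pull (weight included), and sinks back by itself when let go.
- middle_tube (a joint): How far the middle tube is out of the outer tube: 0 retracted, 0.055 m at its end. Pulling on beyond the first stop draws it out, with about 5 N in all. The second stop, 0.110 m of rise in all, is solid.
- cup: White ceramic coffee mug, 76 mm across, 75 mm high; leave alone. Origin: centre of its underside.
- tumbler: Empty amber glass, 68 mm across, 95 mm high; leave alone. Origin: centre of its underside.
- bowl: Small red plastic bowl, 110 mm across, 45 mm high; leave alone. Origin: centre of its underside.
- domino_low: Black domino, 26 x 52 x 10 mm, the lower of a stacked pair; leave alone. Origin: centre of its underside.
- domino_high: Black domino, the upper of the pair; leave alone. Origin: centre of its underside.
There are look-alikes about, which are no part of the job. Of the things shaped like the mat, the cork one is meant. There is more than one size of the guard; the job needs the smaller.

How it is judged:
On the way, in this order (a step that is already met when the one before it is completed fails the run):
1. the guard has been lifted out of the foot's cavity (z of guard in the frame of foot above 0.04 m and value of joint inner_tube below 0.01 m), for 0.1 s.
2. the guard stands upright in the middle of the mat, let go (horizontal distance between guard and mat below 0.03 m and height (world z) of guard below 0.01 m and angle between guard's own z axis and vertical below 0.1 rad and linear speed of guard below 0.02 m/s and contact force between each of the arm, the fingers and guard below 0.2 N and value of joint inner_tube below 0.01 m), for 0.2 s.
3. with the button squeezed the head has been pulled to the first stop (value of joint button above 0.003 m and value of joint inner_tube above 0.048 m and contact force between the fingers and head above 1 N), for 0.05 s.
At the end, for the whole second after the job is handed in: The gripper holds the head with the button squeezed by more than 3 mm; inner and middle tube are each out by more than 50 of their 55 mm and the head is still; the guard stands upright (within 0.1 rad), at rest and untouched on the cork mat, its middle within 30 mm of the mat's middle (value of joint each of inner_tube, middle_tube above 0.05 m and value of joint button above 0.003 m and contact force between the fingers and head above 2 N and linear speed of each of head, guard below 0.02 m/s and horizontal distance between guard and mat below 0.03 m and height (world z) of guard below 0.01 m and angle between guard's own z axis and vertical below 0.1 rad and contact force between each of the arm, the fingers and guard below 0.2 N); the arm keeps its last pose, push and grip.
It fails at once if the cup was moved by more than 30 mm (distance of cup from where it was at the start of the episode above 0.03 m).
It fails at once if the glass was moved by more than 30 mm (distance of tumbler from where it was at the start of the episode above 0.03 m).
It fails at once if the bowl was moved by more than 30 mm (distance of bowl from where it was at the start of the episode above 0.03 m).
It fails at once if the lower domino was moved by more than 30 mm (distance of domino_low from where it was at the start of the episode above 0.03 m).
It fails at once if the upper domino was moved by more than 30 mm (distance of domino_high from where it was at the start of the episode above 0.03 m).
It also fails if it takes over 59 s, if anything falls off the work surface, if the arm or the gripper's body presses on something with over 40 N, if the wrist force passes 120 N, or if a joint passes its speed limit or range.

ROBOT

A 7-joint arm with a two-finger parallel gripper is mounted at the origin on the work surface. World frame = base frame: x ahead of the robot, y to its left, z up, the work surface at z = 0. Lengths are in m, angles in rad, forces in N, time in s.
With the tool pointing down it reaches from about 0.425 to 0.875 m from the base axis. Payload 4.7 kg.
Tool frame: the origin (TCP) lies between the finger pads; the fingertips stand 8 mm ahead of it and the grasp point (between the pads) lies 11 mm behind it; z points along the fingers, y is the line along which they close (so a half turn about z gives the same grasp; the last joint's range is limited). The gripper opens to 85 mm and grips with 20 to 120 N. Pads are 22 mm wide; open, the fingers measure 114 mm over their backs; the gripper's body (76 mm by 85 mm) begins 54 mm behind the grasp point. The pads swing forward as they close: fully open they stand 13 mm farther back than shut.
Start: joints at [1.249, 0.321, -0.07, 1.45, 0.023, 1.371, -0.057], TCP at [0.214, -0.614, 0.239] pointing down, gripper open.
Joint ranges: [-2.86, 2.86], [-0.3, 2.09], [-1.38, 1.24], [0.06, 2.45], [-1.56, 4.7], [0.09, 2.05], [-2.69, 2.69]. Speed limits (rad/s): [2.57, 2.57, 3.14, 3.14, 3.14, 3.14, 3.14].

INTERFACE

Orientations are given as a rotation vector (axis times angle).
In Python, from rig import robot gives the robot as it stands.
- The arm moves only by the tool send_rows, never from a script. Its argument "steps" is a list of rows, each a list of 2 entries, a list of its own where there are three numbers: the shift along the world's x, y, z normalised to -1 to 1, where 1 is 0.025 m, then the turn about the world's z normalised to -1 to 1, where 1 is 0.1 rad. In form: [[[x, y, z], roll], ...]. A call has 1 to 8 rows; each row shifts and turns the commanded pose from where the row before left it; what a row does not reach is not made up. A row lasts 1/10 s, in which the tool goes at most 50 mm and 8.59 degrees, less where a joint would pass 70% of its speed; a pose out of reach is approached as far as the arm can. A call with a number of a shift or a turn outside -1 to 1 is refused whole. A call with a gripper value outside its range is refused whole. "grip" is the gripper's target within -1 to 1 (shut at 1, half-way at 0, fully open at -1), set as the call begins (left out, the last holds). The fingers move at their own pace and stop on an object; "force" is the grip in N (left out, the last holds). Time passes only in rows, so rows that do not move let the fingers close. It gives the time, the measured TCP pose, the force, the opening and the grip force at its end, in the units of the state.
- robot.sense(): the state, without advancing time (a new reading comes with each control period).
- robot.get_image(name): name is "scene" or "side" or "wrist"; returns the picture (384x512x3 uint8, red, green, blue); there is no depth.
- robot.calibration(name): a dict with "intrinsics" (3x3 intrinsics, pixels), "k1" (the pictures are not rectified: a ray, as slopes to the right and down, at radius r is drawn at 1 + k1 r^2 times it, then the intrinsics apply), "R" (3x3) and "t" (3): a world point X has camera coordinates R X + t; the wrist camera has in their place "tool_from_camera" (4x4, takes a point from camera to tool coordinates, whose origin is the TCP and whose axes are the flange's). Camera axes: x right, y down, z forward; pixel columns grow to the right and rows downward; lengths in m; the calibration is good to about 2 mm. A picture is of the moment at which its call begins: read the wrist's pose just before it. calibration takes no time and is no camera call.
- robot.finish_job(): hands the job in; it is judged then, once.
Trained networks look in the newest picture that a camera, given by its name, has taken for a name from the list of things; names that differ only in an ending like _2 or _b are one class to them, and where a whole thing is asked for, a point or a joint stands for the part that bears it (a point fixed in the world has none). Each returns a list of dicts, best first, with "confidence" (0 to 1); they miss things now and then, are a little off and sometimes report something else, mostly with a low value. They report only what shows in the picture. A call takes as long as a camera call. They do not tell look-alikes from the thing itself.
- robot.spot_in(target, camera): "xy" ([column, row] in pixels, amid what is visible of it).
- robot.landmark_of(target, camera): "xy" ([column, row] in pixels: a listed point, or the origin of a listed thing).
The state is a dict: "time": time; "joints": joint angles; "qvel": joint speeds; "effort": joint torques, N m; "position": TCP position; "eef_rot": TCP orientation; "force": force on the tool from outside, world axes, zero at the start; "moment": the same for the moment, N m; "gripper_width": finger opening in m; "gripper_force": force on a finger pad.
Only numpy, scipy, OpenCV 4.12 (cv2) and the standard library are available. Lean on these libraries where they do the work, as an engineer would, in place of code of your own. Each camera call takes 0.05 s, during which the arm holds its last target. There are 200 camera calls.

## Working session

There is one attempt and no reset: what is moved stays moved. The work goes in short steps, Python scripts to look and compute and a tool call to move; the robot and the scene stay as the last step left them, time stands still between calls to the robot, and variables do not carry over. Pictures are saved under pics/ and viewed, at most 10 in all, crops included, and the job is handed in when it is done.

Besides the shell and the picture viewer there is one more tool, called after ">>>" as name(argument=value, ...), one argument or row to a line, values as JSON. send_rows: Moves the arm, as the interface text tells. Scaled input: -1 to 1 covers 0.025 m each way for a shift and 0.1 rad each way for a turn. Its arguments: {"type":"object","properties":{"steps":{"type":"array","items":{"type":"array"}},"grip":{"type":"number"},"force":{"type":"number"}},"required":["steps"]}

```bash
mkdir -p pics
cat > h.py <<'E'
import numpy as np,cv2
from rig import robot
from scipy.spatial.transform import Rotation as Ro
def cam(n,s=None):
    c=robot.calibration(n);K=np.array(c["intrinsics"])
    if "R" in c: R=np.array(c["R"]);t=np.array(c["t"])
    else:
        s=s or robot.sense();T=np.eye(4);T[:3,:3]=Ro.from_rotvec(s["eef_rot"]).as_matrix();T[:3,3]=s["position"]
        M=np.linalg.inv(T@np.array(c["tool_from_camera"]));R=M[:3,:3];t=M[:3,3]
    return K,c["k1"],R,t
def ray(n,uv,s=None):
    K,k,R,t=cam(n,s);d=np.array([(uv[0]-K[0,2])/K[0,0],(uv[1]-K[1,2])/K[1,1]]);u=d.copy()
    for _ in range(30): u=d/(1+k*(u@u))
    return -R.T@t, R.T@np.array([u[0],u[1],1])
def at_z(n,uv,z,s=None):
    o,d=ray(n,uv,s);return o+d*(z-o[2])/d[2]
def tri(rays):
    A=np.zeros((3,3));b=np.zeros(3)
    for o,d in rays:
        d=d/np.linalg.norm(d);P=np.eye(3)-np.outer(d,d);A+=P;b+=P@o
    X=np.linalg.solve(A,b);return X,[float(np.linalg.norm((np.eye(3)-np.outer(d,d)/(d@d))@(X-o))) for o,d in rays]
def proj(n,X,s=None):
    K,k,R,t=cam(n,s);c=R@X+t;u=c[:2]/c[2];u=u*(1+k*(u@u));return K[:2,:2]@u+K[:2,2]
def save(n,f):
    im=robot.get_image(n);cv2.imwrite(f"pics/{f}.png",im[:,:,::-1]);return im
E
python3 - <<'E'
from h import *
s=robot.sense();print(s)
a=[save(n,n+"0") for n in("scene","side")]
cv2.imwrite("pics/both0.png",np.vstack([cv2.resize(a[0],None,fx=1,fy=1)])[:,:,::-1])
for n in("scene","side"):
    for t in("guard","guard_grip","mat","foot","head_grip"):
        print(n,t,[(np.round(r["xy"]).tolist(),round(r["confidence"],2)) for r in robot.landmark_of(t,n)])
E
```

```text
{'time': 0.0, 'joints': array([ 1.24911995,  0.3218074 , -0.07008048,  1.45168151,  0.02260257,
        1.37079277, -0.05689421]), 'qvel': array([-0.00028141, -0.00022804,  0.00017253,  0.0008495 ,  0.00117716,
       -0.00023879,  0.00048293]), 'effort': array([ 6.34280932e-04, -4.93579280e+01, -3.81909627e-01, -3.14334762e+01,
        1.29515841e-02,  1.14791526e-02, -1.44642416e-05]), 'position': array([ 0.21395472, -0.61322303,  0.23823031]), 'eef_rot': array([-3.09558327e+00, -5.24703014e-01,  6.57225452e-04]), 'force': array([-0.02482296,  0.64092878,  0.06044328]), 'moment': array([ 0.02964079,  0.00973005, -0.01005935]), 'gripper_force': 0.0, 'gripper_width': 0.08525079838077843}
scene guard [([278.0, 199.0], 0.73)]
scene guard_grip [([309.0, 112.0], 0.97), ([284.0, 170.0], 0.73)]
scene mat [([130.0, 246.0], 0.87), ([204.0, 230.0], 0.8)]
scene foot [([280.0, 200.0], 0.93), ([366.0, 194.0], 0.71)]
scene head_grip [([283.0, 182.0], 0.64), ([364.0, 193.0], 0.2)]
side guard [([269.0, 256.0], 0.86), ([336.0, 318.0], 0.8)]
side guard_grip [([274.0, 208.0], 0.72), ([349.0, 256.0], 0.69), ([275.0, 224.0], 0.16)]
side mat [([296.0, 155.0], 0.86), ([280.0, 189.0], 0.63)]
side foot [([276.0, 255.0], 0.71)]
side head_grip [([276.0, 228.0], 0.75)]
```

View pics/scene0.png

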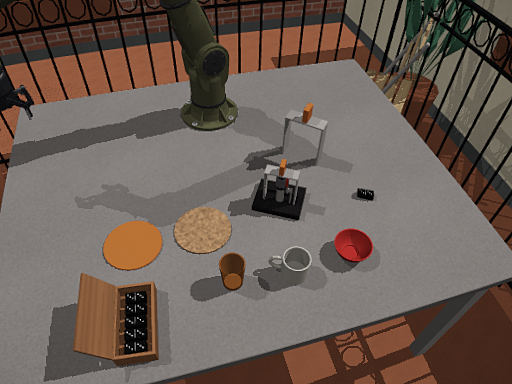

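View pics/side0.png

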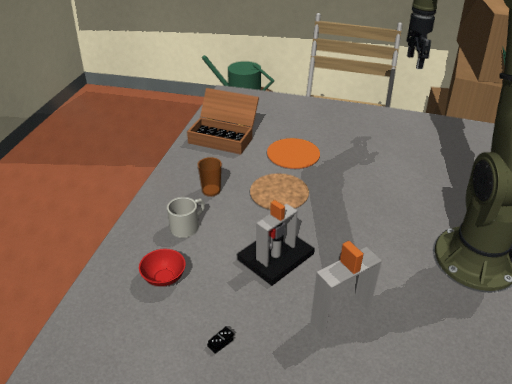

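The scene view shows the small guard in the black foot at scene (283,168), side (277,208). The larger look-alike stands free at scene (309,112), side (349,256). The cork mat is at scene (203,230), side (280,189), and its look-alike is the orange disc at scene (133,245). I choose the guard in the foot and the cork mat, and check them with a close crop.

Run:
```python
from h import *
f=lambda x:np.round(x,4).tolist()
for nm,a,b in(("grip",(284,170),(274,208)),("foot",(280,200),(276,255)),("mat",(204,230),(280,189)),("headgrip",(283,182),(276,228)),("decoy",(309,112),(349,256)),("cup",(296,262),(184,218)),("glass",(232,272),(210,178))):
    X,e=tri([ray("scene",a),ray("side",b)]);print(nm,f(X),f(e))
print("mat z0",f(at_z("scene",(203,230),.006)),f(at_z("side",(280,190),.006)))
for n in("scene","side"):
    im=cv2.imread(f"pics/{n}0.png");hsv=cv2.cvtColor(im,cv2.COLOR_BGR2HSV)
    m=cv2.inRange(hsv,(8,60,90),(22,190,255));k,l,st,c=cv2.connectedComponentsWithStats(m)
    for i in range(1,k):
        if st[i,4]>300: print(n,"cork?",st[i].tolist(),f(at_z(n,c[i],.006)))
a=cv2.imread("pics/scene0.png")[145:235,240:330];b=cv2.imread("pics/side0.png")[190:290,230:330]
cv2.imwrite("pics/crop0.png",np.hstack([cv2.resize(a,(400,400),interpolation=2),cv2.resize(b,(400,400),interpolation=2)]))
```

```text
grip [0.5125, 0.1232, 0.1511] [0.0027, 0.0027]
foot [0.5025, 0.1256, 0.0041] [0.0023, 0.0023]
mat [0.5535, -0.1312, 0.0054] [0.0051, 0.0051]
headgrip [0.506, 0.1264, 0.0932] [0.0035, 0.0035]
decoy [0.3251, 0.2702, 0.1905] [0.0001, 0.0001]
cup [0.753, 0.0888, 0.039] [0.0013, 0.0013]
glass [0.7416, -0.0859, 0.0452] [0.0018, 0.0018]
mat z0 [0.5586, -0.1316, 0.006] [0.5493, -0.1316, 0.006]
scene cork? [318, 22, 23, 41, 608] [-0.418, 0.6911, 0.006]
scene cork? [337, 23, 19, 38, 449] [-0.3808, 0.7689, 0.006]
scene cork? [300, 24, 22, 42, 648] [-0.4166, 0.5879, 0.006]
scene cork? [281, 26, 20, 42, 665] [-0.4185, 0.4852, 0.006]
scene cork? [261, 28, 20, 43, 697] [-0.4157, 0.3814, 0.006]
scene cork? [241, 31, 19, 42, 732] [-0.4109, 0.2783, 0.006]
scene cork? [218, 33, 21, 42, 511] [-0.4422, 0.1925, 0.006]
scene cork? [150, 41, 26, 45, 847] [-0.4122, -0.1337, 0.006]
scene cork? [173, 40, 17, 42, 338] [-0.3912, -0.0583, 0.006]
scene cork? [126, 44, 29, 45, 870] [-0.4095, -0.2363, 0.006]
scene cork? [102, 48, 31, 44, 884] [-0.4112, -0.3389, 0.006]
scene cork? [78, 51, 33, 44, 904] [-0.4114, -0.4
[... 452 characters left out ...]
 60, 50, 2193] [0.5582, -0.3395, 0.006]
scene cork? [73, 273, 86, 87, 4016] [0.7682, -0.4247, 0.006]
scene cork? [490, 286, 22, 36, 333] [1.0059, 0.6082, 0.006]
scene cork? [365, 324, 50, 35, 991] [1.012, 0.2479, 0.006]
scene cork? [283, 340, 54, 44, 1613] [1.005, 0.0351, 0.006]
scene cork? [380, 354, 51, 30, 908] [1.0885, 0.2508, 0.006]
side cork? [446, 0, 63, 123, 3762] [-0.1261, -1.1809, 0.006]
side cork? [315, 21, 87, 22, 1059] [0.4613, -1.5167, 0.006]
side cork? [313, 38, 86, 22, 1010] [0.4513, -1.2748, 0.006]
side cork? [314, 55, 79, 22, 930] [0.4468, -1.0702, 0.006]
side cork? [0, 83, 259, 301, 31476] [1.0949, 0.0128, 0.006]
side cork? [250, 173, 59, 48, 1662] [0.5516, -0.1265, 0.006]
```

View pics/crop0.png

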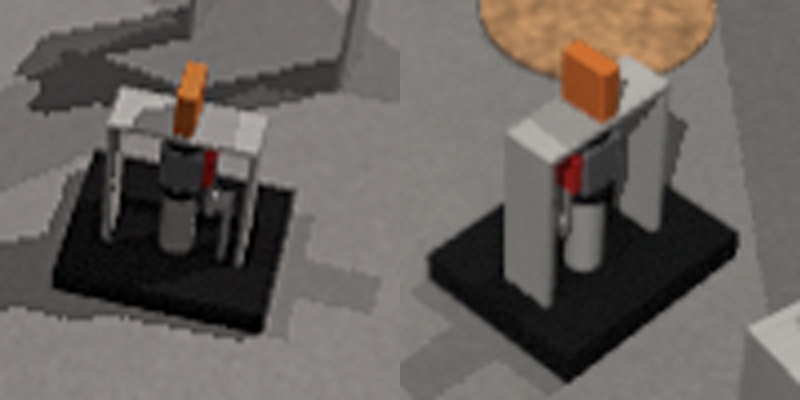

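Run:
```python
from h import *
P=[at_z("scene",p,.022)[:2] for p in((262,178.7),(306.4,187.7),(299.6,215.5),(253,205.7))]
Q=[at_z("side",p,.022)[:2] for p in((237.5,255),(314.5,249.2),(272.5,281))]
print(np.round(P,4).tolist(),np.mean(P,0));print(np.round(Q,4).tolist(),(Q[0]+Q[1])/2)
for L in(P,Q):
  for i in range(len(L)):
    for j in range(i):
      d=L[i]-L[j];print(j,i,round(np.linalg.norm(d),4),round(float(np.degrees(np.arctan2(d[1],d[0]))),1))
```

```text
[[0.4174, 0.0923], [0.4915, 0.2191], [0.5922, 0.1588], [0.5194, 0.0331]] [0.50514085 0.12579425]
[[0.5874, 0.1652], [0.4105, 0.097], [0.4859, 0.2245]] [0.49896486 0.13109943]
0 1 0.1469 59.7
0 2 0.187 20.8
1 2 0.1174 -30.9
0 3 0.1179 -30.2
1 3 0.1881 -81.5
2 3 0.1453 -120.1
0 1 0.1896 -158.9
0 2 0.1175 149.7
1 2 0.1482 59.4
```

>>> send_rows(
  steps=[
    [[0.726, 0.966, 0.45], 1],
    [[0.726, 0.966, 0.45], 1],
    [[0.726, 0.966, 0.45], 1],
    [[0.726, 0.966, 0.45], 1],
    [[0.726, 0.966, 0.45], 1],
    [[0.726, 0.966, 0.45], 1],
    [[0.726, 0.966, 0.45], 1],
    [[0.726, 0.966, 0.45], 1],
  ],
  grip=-1,
)

```text
time: 1.4
position: [0.36, -0.4194, 0.33]
eef_rot: [2.644, 1.695, -0.0]
force: [0.9, 0.3, -1.3]
gripper_width: 0.0852
gripper_force: 0.0
```

>>> send_rows(
  steps=[
    [[0.726, 0.966, 0], 1],
    [[0.726, 0.966, 0], 1],
    [[0.726, 0.966, 0], 1],
    [[0.726, 0.966, 0], 1],
    [[0.726, 0.966, 0], 1],
    [[0.118, 1, 0], 1],
    [[0.118, 1, 0], 1],
    [[0.118, 1, 0], 1],
  ],
)

```text
time: 2.2
position: [0.4591, -0.2236, 0.3294]
eef_rot: [1.776, 2.591, -0.0]
force: [0.6, 1.6, 0.4]
gripper_width: 0.0857
gripper_force: 0.0
```

>>> send_rows(
  steps=[
    [[0.118, 1, 0], 1],
    [[0.118, 1, 0], 1],
    [[0.118, 1, 0], 1],
    [[0.118, 1, 0], 1],
    [[0.118, 1, 0], 1],
    [[0.118, 1, 0], 1],
    [[0.118, 1, 0], 0.8],
    [[0.118, 1, 0], 0],
  ],
)

```text
time: 3.0
position: [0.4826, -0.0234, 0.3295]
eef_rot: [0.813, 3.034, -0.0]
force: [-0.2, -0.6, -0.3]
gripper_width: 0.0853
gripper_force: 0.0
```

>>> send_rows(
  steps=[
    [[0.118, 1, 0], 0],
    [[0.118, 1, 0], 0],
    [[0.118, 1, 0], 0],
    [[0.118, 1, 0], 0],
    [[0.118, 1, 0], 0],
    [[0.118, 1, 0], 0],
    [[0, 0, 0], 0],
    [[0, 0, 0], 0],
  ],
)

```text
time: 3.8
position: [0.5002, 0.1257, 0.3293]
eef_rot: [0.814, 3.034, -0.0]
force: [0.3, -0.5, -0.3]
gripper_width: 0.0855
gripper_force: 0.0
```

Run:
```python
from h import *
s=robot.sense();print(s["time"],s["position"],s["joints"]);R=Ro.from_rotvec(s["eef_rot"]).as_matrix();print(R,np.degrees(np.arctan2(R[1,1],R[0,1])))
print(np.round(robot.calibration("wrist")["tool_from_camera"],3))
save("wrist","w1")
f=lambda x:np.round(x,4).tolist()
for t,z in(("guard_grip",.157),("foot",0),("mat",0),("guard",.01)):
    print(t,[(f(r["xy"]),round(r["confidence"],2),f(at_z("wrist",r["xy"],z,s))) for r in robot.landmark_of(t,"wrist")])
```

```text
3.8 [0.50015495 0.12571445 0.32933493] [ 0.54419238  0.04720586 -0.86213268  1.60863643  0.03609865  1.50232257
  0.72697797]
[[-8.65846812e-01  5.00309203e-01  1.39839118e-06]
 [ 5.00309194e-01  8.65846797e-01 -1.88427124e-04]
 [-9.54826165e-05 -1.62449396e-04 -9.99999982e-01]] 59.97954076685846
[[-0.    -0.946 -0.324  0.084]
 [ 1.    -0.001  0.001 -0.   ]
 [-0.001 -0.324  0.946 -0.135]
 [ 0.     0.     0.     1.   ]]
guard_grip [([249.7, 169.3], 0.75, [0.5012, 0.1244, 0.157])]
foot [([251.5, 141.2], 0.69, [0.5044, 0.1253, 0.0])]
mat [([28.0, 305.5], 0.91, [0.5577, -0.3435, 0.0]), ([128.5, 248.6], 0.83, [0.5554, -0.1297, 0.0])]
guard [([249.7, 142.1], 0.77, [0.5026, 0.1234, 0.01])]
```

View pics/w1.png

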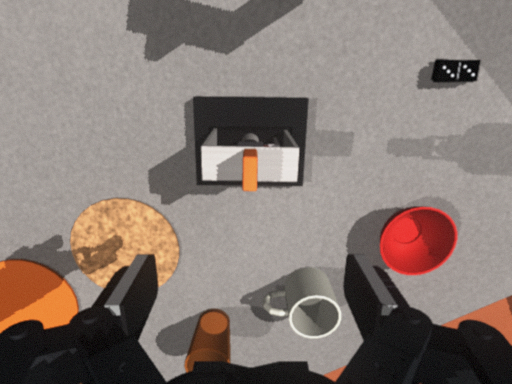

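The wrist view shows the guard's orange block at (250,170), the foot's edges square to the gripper, the cork mat at (125,245) and the orange disc at bottom left. The gripper is aligned, so I descend and grip.

>>> send_rows(
  steps=[
    [[0.07, -0.05, -0.9], 0],
    [[0, 0, -0.9], 0],
    [[0, 0, -0.9], 0],
    [[0, 0, -0.9], 0],
    [[0, 0, -0.9], 0],
    [[0, 0, -0.9], 0],
    [[0, 0, -0.9], 0],
    [[0, 0, -0.9], 0],
  ],
)

```text
time: 4.85
position: [0.5022, 0.123, 0.1485]
eef_rot: [0.819, 3.033, -0.0]
force: [-0.7, -0.6, -0.5]
gripper_width: 0.0851
gripper_force: 0.0
```

>>> send_rows(
  steps=[
    [[0, 0, 0], 0],
    [[0, 0, 0], 0],
    [[0, 0, 0], 0],
    [[0, 0, 0], 0],
    [[0, 0, 0], 0],
    [[0, 0, 0], 0],
    [[0, 0, 0], 0],
    [[0, 0, 0], 0],
  ],
  grip=1,
  force=30,
)

```text
time: 5.65
position: [0.5026, 0.124, 0.1502]
eef_rot: [0.816, 3.032, 0.0]
force: [-0.3, -0.9, 6.8]
gripper_width: 0.0136
gripper_force: 36.2
```

>>> send_rows(
  steps=[
    [[0, 0, 0], 0],
    [[0, 0, 0], 0],
  ],
)

```text
time: 5.85
position: [0.5027, 0.1239, 0.1502]
eef_rot: [0.816, 3.032, 0.0]
force: [-0.5, -1.9, 5.4]
gripper_width: 0.0134
gripper_force: 36.2
```

>>> send_rows(
  steps=[
    [[0, 0, 0.3], 0],
    [[0, 0, 0.4], 0],
    [[0, 0, 0.5], 0],
    [[0, 0, 0.6], 0],
    [[0, 0, 0.8], 0],
    [[0, 0, 0.9], 0],
    [[0, 0, 0.9], 0],
    [[0, 0, 0.9], 0],
  ],
  force=35,
)

```text
time: 6.65
position: [0.502, 0.1242, 0.284]
eef_rot: [0.816, 3.033, 0.0]
force: [0.1, 0.3, -0.6]
gripper_width: 0.0131
gripper_force: 35.2
```

>>> send_rows(
  steps=[
    [[0, 0, 0.9], 0],
    [[0, 0, 0.6], 0],
    [[0, 0, 0], 0],
    [[0, 0, 0], 0],
  ],
)

```text
time: 7.05
position: [0.5018, 0.124, 0.3191]
eef_rot: [-0.816, -3.034, 0.0]
force: [-1.2, -0.0, -0.9]
gripper_width: 0.0135
gripper_force: 35.3
```

Run:
```python
from h import *
s=robot.sense();print(s["time"],s["position"],s["force"],s["gripper_width"])
a=save("side","s2");b=save("wrist","w2")
cv2.imwrite("pics/c2.png",np.hstack([cv2.resize(a[100:300,180:380],(400,400)),cv2.resize(b,(400,300))[:, :].copy() if 0 else cv2.copyMakeBorder(cv2.resize(b,(400,300)),0,100,0,0,0)])[:,:,::-1])
```

```text
7.05 [0.50184742 0.12397063 0.31910235] [-1.17433226 -0.02873204 -0.94714182] 0.013464479656663721
```

View pics/c2.png

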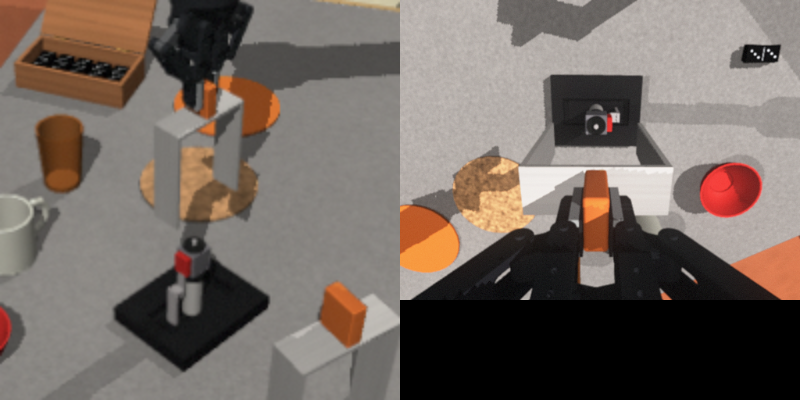

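The left crop shows the guard hanging upright above the mast; the right one shows the uncovered head with the red button at about (608,122). Next I carry the guard to the mat.

>>> send_rows(
  steps=[
    [[0.1, -0.45, 0], 0],
    [[0.17, -0.8, 0], 0],
    [[0.19, -0.9, 0], 0],
    [[0.19, -0.9, 0], 0],
    [[0.19, -0.9, 0], 0],
    [[0.19, -0.9, 0], 0],
    [[0.19, -0.9, 0], 0],
    [[0.19, -0.9, 0], 0],
  ],
)

```text
time: 7.95
position: [0.537, -0.0445, 0.3184]
eef_rot: [-0.817, -3.032, 0.001]
force: [-0.7, -0.2, -1.5]
gripper_width: 0.0133
gripper_force: 35.2
```

>>> send_rows(
  steps=[
    [[0.19, -0.9, 0], 0],
    [[0.19, -0.9, 0], 0],
    [[0.19, -0.9, -0.3], 0],
    [[0.14, -0.85, -0.6], 0],
    [[0, 0, -0.8], 0],
    [[0, 0, -0.8], 0],
    [[0, 0, -0.8], 0],
    [[0, 0, -0.8], 0],
  ],
)

```text
time: 8.75
position: [0.5542, -0.1317, 0.2142]
eef_rot: [-0.816, -3.032, -0.0]
force: [-0.8, -0.3, -0.8]
gripper_width: 0.0133
gripper_force: 35.2
```

>>> send_rows(
  steps=[
    [[0, 0, -0.7], 0],
    [[0, 0, -0.5], 0],
    [[0, 0, -0.4], 0],
    [[0, 0, -0.2], 0],
    [[0, 0, 0], 0],
  ],
)

```text
time: 9.25
position: [0.5547, -0.1311, 0.1712]
eef_rot: [-0.816, -3.033, -0.0]
force: [0.6, -0.4, -1.7]
gripper_width: 0.0134
gripper_force: 35.2
```

Run:
```python
from h import *
s=robot.sense();print(s["time"],s["position"],s["force"],s["gripper_width"])
```

```text
9.25 [ 0.5547499  -0.131073    0.17123624] [ 0.58398974 -0.36934536 -1.67367818] 0.013390061954551002
```

Descend gently to contact (expected TCP z about 0.146).

>>> send_rows(
  steps=[
    [[0, 0, -0.4], 0],
    [[0, 0, -0.25], 0],
    [[0, 0, -0.15], 0],
    [[0, 0, -0.1], 0],
    [[0, 0, 0], 0],
  ],
)

```text
time: 9.75
position: [0.5549, -0.131, 0.149]
eef_rot: [-0.816, -3.033, -0.0]
force: [-0.4, 0.2, -1.8]
gripper_width: 0.0133
gripper_force: 35.2
```

>>> send_rows(
  steps=[
    [[0, 0, -0.06], 0],
    [[0, 0, 0], 0],
  ],
)

```text
time: 9.95
position: [0.5551, -0.1311, 0.1479]
eef_rot: [0.816, 3.033, 0.0]
force: [0.2, 0.5, -1.2]
gripper_width: 0.0134
gripper_force: 35.2
```

>>> send_rows(
  steps=[
    [[0, 0, -0.06], 0],
    [[0, 0, -0.04], 0],
    [[0, 0, 0], 0],
  ],
)

```text
time: 10.25
position: [0.5554, -0.1313, 0.1463]
eef_rot: [0.816, 3.033, -0.001]
force: [-0.9, -1.3, 4.4]
gripper_width: 0.0137
gripper_force: 36.0
```

>>> send_rows(
  steps=[
    [[0, 0, -0.04], 0],
    [[0, 0, 0], 0],
  ],
)

```text
time: 10.45
position: [0.5557, -0.1315, 0.1462]
eef_rot: [0.817, 3.032, -0.001]
force: [-3.0, -1.2, 9.1]
gripper_width: 0.0137
gripper_force: 36.8
```

>>> send_rows(
  steps=[
    [[0, 0, 0.05], 0],
    [[0, 0, 0], 0],
    [[0, 0, 0], 0],
    [[0, 0, 0], 0],
    [[0, 0, 0], 0],
    [[0, 0, 0], 0],
  ],
  grip=-1,
)

```text
time: 11.05
position: [0.5549, -0.131, 0.1454]
eef_rot: [-0.816, -3.033, -0.0]
force: [0.3, -0.5, -0.9]
gripper_width: 0.0855
gripper_force: 0.0
```

>>> send_rows(
  steps=[
    [[0, 0, 0.2], 0],
    [[0, 0, 0.5], 0],
    [[0, 0, 0.9], 0],
    [[0, 0, 0.9], 0],
    [[0, 0, 0.9], 0],
    [[0, 0, 0.9], 0],
    [[0, 0, 0.9], 0],
    [[0, 0, 0.8], 0],
  ],
)

```text
time: 11.85
position: [0.5553, -0.1308, 0.2982]
eef_rot: [0.815, 3.032, -0.0]
force: [0.0, -0.0, -0.3]
gripper_width: 0.0855
gripper_force: 0.0
```

Run:
```python
from h import *
s=robot.sense();print(s["time"],s["position"],s["force"],s["gripper_width"])
a=save("scene","a3");b=save("side","b3")
cv2.imwrite("pics/c3.png",np.hstack([cv2.resize(a[140:260,150:310],(400,300)),cv2.resize(b[130:280,200:400],(400,300))])[:,:,::-1])
f=lambda x:np.round(x,4).tolist()
for n in("scene","side"):
  for t in("guard","guard_grip","head_grip","button_face","head"):
    print(n,t,[(f(r["xy"]),round(r["confidence"],2)) for r in robot.landmark_of(t,n)])
```

```text
11.85 [ 0.55530539 -0.13083559  0.29817503] [ 0.01955628 -0.04771008 -0.3223587 ] 0.08549931135551007
scene guard [([201.6, 230.6], 0.59)]
scene guard_grip [([199.9, 197.5], 0.81), ([308.4, 109.4], 0.66), ([283.0, 181.6], 0.53), ([229.4, 281.2], 0.28)]
scene head_grip [([204.2, 229.2], 0.75), ([279.6, 183.1], 0.61)]
scene button_face [([201.5, 229.6], 0.66), ([290.8, 180.3], 0.6), ([349.6, 253.8], 0.56), ([285.1, 180.6], 0.53)]
scene head [([365.1, 195.0], 0.75), ([280.6, 183.6], 0.46)]
side guard [([273.3, 190.0], 0.86), ([336.5, 318.8], 0.7), ([276.5, 225.7], 0.42), ([272.9, 258.0], 0.25)]
side guard_grip [([350.4, 255.8], 0.77), ([276.4, 150.0], 0.73), ([269.5, 228.7], 0.46)]
side head_grip [([273.8, 227.0], 0.88)]
side button_face [([268.1, 231.9], 0.4)]
side head [([280.2, 235.5], 0.55)]
```

View pics/c3.png

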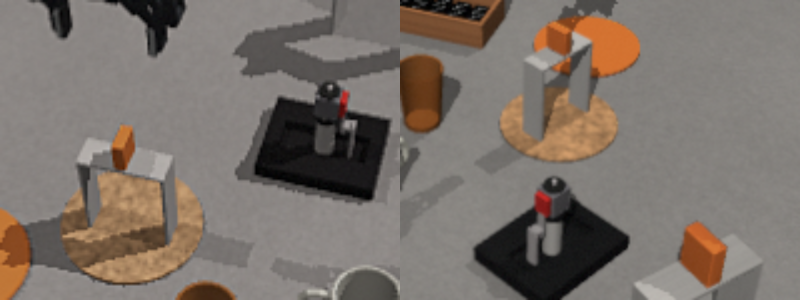

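The crops show the guard upright in the middle of the cork mat and the bare head on its foot. I move over the head and look from near.

>>> send_rows(
  steps=[
    [[-0.1, 0.5, 0], 0],
    [[-0.18, 0.9, 0], 0],
    [[-0.2, 1, 0], 0],
    [[-0.2, 1, 0], 0],
    [[-0.2, 1, 0], 0],
    [[-0.2, 1, 0], 0],
    [[-0.2, 1, 0], 0],
    [[-0.2, 1, 0], 0],
  ],
)

```text
time: 13.25
position: [0.5172, 0.0561, 0.2956]
eef_rot: [0.815, 3.034, -0.0]
force: [-0.2, 0.5, 0.2]
gripper_width: 0.0856
gripper_force: 0.0
```

>>> send_rows(
  steps=[
    [[-0.2, 1, 0], 0],
    [[-0.2, 1, 0], 0],
    [[-0.2, 0.9, -0.4], 0],
    [[0, 0, -0.8], 0],
    [[0, 0, -0.8], 0],
    [[0, 0, 0], 0],
    [[0, 0, 0], 0],
  ],
)

```text
time: 13.95
position: [0.5026, 0.127, 0.2459]
eef_rot: [-0.815, -3.034, -0.0]
force: [-0.7, -0.9, 0.5]
gripper_width: 0.0856
gripper_force: 0.0
```

Run:
```python
from h import *
s=robot.sense();print(s["time"],s["position"],s["force"])
b=save("wrist","w4")
f=lambda x:np.round(x,4).tolist()
for t,z in(("head_grip",.097),("button_face",.096),("head",.078),("foot",0)):
  for r in robot.landmark_of(t,"wrist"):
    X=at_z("wrist",r["xy"],z,s);print(t,f(r["xy"]),round(r["confidence"],2),f(X),"along y",round(float((X-s["position"])[:2]@[.5,.866]),4),"x",round(float((X-s["position"])[:2]@[.866,-.5]),4))
```

```text
13.95 [0.50264602 0.12701712 0.24590199] [-0.72630641 -0.87718674  0.47825375]
head_grip [248.1, 177.2] 0.84 [0.5037, 0.1241, 0.097] along y -0.002 x 0.0024
button_face [271.6, 174.9] 0.5 [0.5127, 0.1433, 0.096] along y 0.0191 x 0.0006
head [249.7, 170.4] 0.81 [0.5035, 0.1258, 0.078] along y -0.0006 x 0.0014
foot [247.6, 152.6] 0.86 [0.5024, 0.1235, 0.0] along y -0.0031 x 0.0016
```

View pics/w4.png

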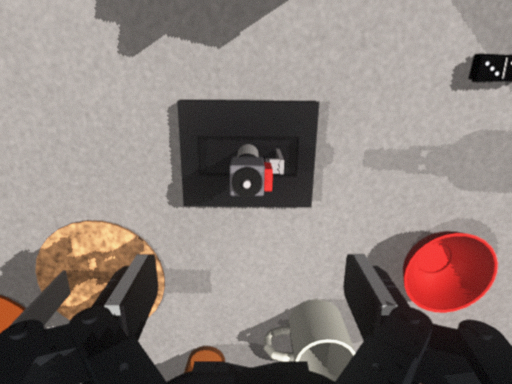

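The wrist view shows the head at (248,180) with the button at (268,178), foot edges square to the gripper. The offset is about 2 mm; I correct it while descending.

>>> send_rows(
  steps=[
    [[0.04, -0.07, -0.9], 0],
    [[0, 0, -0.9], 0],
    [[0, 0, -0.9], 0],
    [[0, 0, -0.9], 0],
    [[0, 0, -0.9], 0],
    [[0, 0, -0.9], 0],
    [[0, 0, -0.6], 0],
    [[0, 0, -0.3], 0],
  ],
)

```text
time: 15.0
position: [0.5036, 0.1245, 0.0871]
eef_rot: [-0.816, -3.032, 0.0]
force: [0.4, 0.0, -0.1]
gripper_width: 0.0855
gripper_force: 0.0
```

>>> send_rows(
  steps=[
    [[0, 0, 0], 0],
    [[0, 0, 0], 0],
    [[0, 0, 0], 0],
  ],
)

```text
time: 15.3
position: [0.5049, 0.1249, 0.0892]
eef_rot: [0.816, 3.032, 0.001]
force: [-0.2, 0.6, 0.5]
gripper_width: 0.0855
gripper_force: 0.0
```

>>> send_rows(
  steps=[
    [[0, 0, 0], 0],
    [[0, 0, 0], 0],
    [[0, 0, 0], 0],
    [[0, 0, 0], 0],
    [[0, 0, 0], 0],
    [[0, 0, 0], 0],
    [[0, 0, 0], 0],
    [[0, 0, 0], 0],
  ],
  grip=1,
  force=40,
)

```text
time: 16.1
position: [0.504, 0.1243, 0.0887]
eef_rot: [-0.818, -3.033, 0.001]
force: [-2.6, -1.2, 5.4]
gripper_width: 0.0307
gripper_force: 42.5
```

Width 30.7 mm means the button is home. Now pull up.

>>> send_rows(
  steps=[
    [[0, 0, 0.2], 0],
    [[0, 0, 0.3], 0],
    [[0, 0, 0.3], 0],
    [[0, 0, 0.3], 0],
    [[0, 0, 0.3], 0],
    [[0, 0, 0.3], 0],
    [[0, 0, 0.3], 0],
    [[0, 0, 0.2], 0],
  ],
)

```text
time: 16.9
position: [0.504, 0.1246, 0.1438]
eef_rot: [0.816, 3.033, -0.0]
force: [0.4, -2.3, -2.8]
gripper_width: 0.0306
gripper_force: 41.4
```

>>> send_rows(
  steps=[
    [[0, 0, 0.3], 0],
    [[0, 0, 0.3], 0],
    [[0, 0, 0.3], 0],
    [[0, 0, 0.3], 0],
    [[0, 0, 0.3], 0],
    [[0, 0, 0.2], 0],
    [[0, 0, 0], 0],
  ],
)

```text
time: 17.6
position: [0.504, 0.1247, 0.1865]
eef_rot: [0.816, 3.033, -0.001]
force: [-1.7, -1.3, -0.6]
gripper_width: 0.0305
gripper_force: 41.6
```

>>> send_rows(
  steps=[
    [[0, 0, 0.2], 0],
    [[0, 0, 0.2], 0],
    [[0, 0, 0], 0],
  ],
)

```text
time: 17.9
position: [0.504, 0.1247, 0.1963]
eef_rot: [0.816, 3.033, -0.0]
force: [-1.0, -2.6, -1.2]
gripper_width: 0.031
gripper_force: 41.5
```

>>> send_rows(
  steps=[
    [[0, 0, 0.1], 0],
    [[0, 0, 0], 0],
  ],
)

```text
time: 18.1
position: [0.504, 0.1247, 0.1983]
eef_rot: [0.816, 3.034, -0.0]
force: [-0.8, -1.9, -2.0]
gripper_width: 0.0306
gripper_force: 41.4
```

Run:
```python
from h import *
s=robot.sense();print(s["time"],s["position"],s["force"],s["gripper_width"],s["gripper_force"])
a=save("scene","a5");b=save("side","b5")
cv2.imwrite("pics/c5.png",np.hstack([cv2.resize(a[100:250,170:320],(400,400)),cv2.resize(b[130:280,210:360],(400,400))])[:,:,::-1])
```

```text
18.1 [0.50400918 0.12465447 0.19832906] [-0.84879356 -1.92756203 -2.01010122] 0.03056425057814062 41.4499568939209
```

View pics/c5.png

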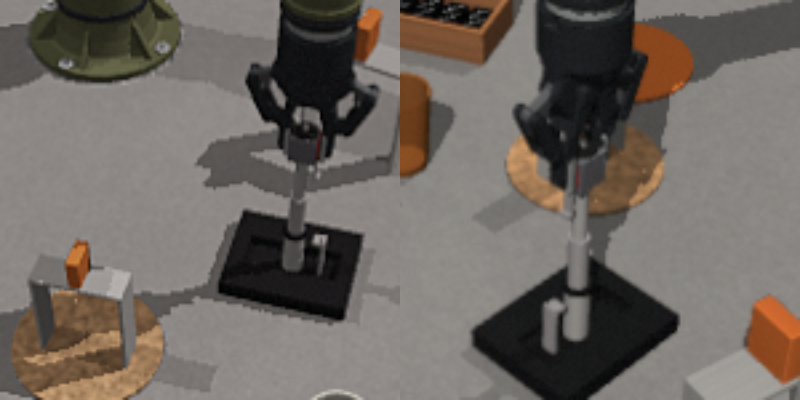

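Both tube sections are extended (0.1095 m of rise) and the head is held with its button squeezed. I pull slightly more to seat against the stop, watching the force.

>>> send_rows(
  steps=[
    [[0, 0, 0.06], 0],
    [[0, 0, 0], 0],
    [[0, 0, 0], 0],
  ],
)

```text
time: 18.5
position: [0.5038, 0.1247, 0.1989]
eef_rot: [-0.816, -3.033, -0.0]
force: [1.4, -1.4, -10.2]
gripper_width: 0.0306
gripper_force: 41.4
```

>>> send_rows(
  steps=[
    [[0, 0, 0.04], 0],
    [[0, 0, 0], 0],
    [[0, 0, 0], 0],
  ],
)

```text
time: 18.8
position: [0.5034, 0.1246, 0.1991]
eef_rot: [-0.816, -3.032, -0.0]
force: [3.8, -1.5, -21.3]
gripper_width: 0.0303
gripper_force: 41.2
```

>>> send_rows(
  steps=[
    [[0, 0, -0.03], 0],
    [[0, 0, 0], 0],
    [[0, 0, 0], 0],
    [[0, 0, 0], 0],
    [[0, 0, 0], 0],
  ],
)

```text
time: 19.3
position: [0.5036, 0.1246, 0.1992]
eef_rot: [-0.816, -3.033, 0.0]
force: [2.7, -0.8, -24.3]
gripper_width: 0.0306
gripper_force: 41.4
```

Run:
```python
from h import *
s=robot.sense();print(s["time"],s["position"],s["force"],s["gripper_width"]);print(robot.finish_job())
```

```text
19.3 [0.50355783 0.1246333  0.199219  ] [  2.71104862  -0.82935845 -24.31411494] 0.03063238964354362
the job is handed in; nothing more can be done
None
```

I handed the job in at 19.3 s; no verdict came back. The guard stands on the cork mat, and the mast is held at its second stop with the button squeezed. The cup, glass, bowl and dominoes were not touched.

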